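# Brace the feed-tablet jar in the bench rack and screw off its cap

## Task

Pick up the tall square screw-cap jar, lower it fully into the empty square cell of the bench rack so that it cannot turn, then unscrew its tight cap anticlockwise while the jar stays down in the cell. Stop turning as soon as the thread lets go, lift the cap straight up and finish still holding it level, a couple of centimetres above the open mouth, so that a tablet can be taken out under it. Leave the other things on the bench where they are.

Things in the scene. Friction and masses are not known exactly. Their poses are not given: they have to be found in the camera images.
- cap_center (a point): Dark grey ribbed screw cap of the tall jar: round, 65 mm across, 28 mm high, 45 g; this point half-way up on its axis, z up. Screwed on, it spans 102 to 130 mm above the jar's underside, its x axis along the jar's x axis within 0.05 rad. It takes 0.2 to 0.6 N m to turn (unbraced, the jar turns with it), anticlockwise from above (clockwise: a stop). The jar can be carried by its cap.
- jar_center (a point): Tall jar: white square plastic body 74 x 74 mm, 84 mm high; this point at the body's centre, 42 mm above the jar's underside; z up, x and y square to its flat sides. A sloping shoulder narrows to a round neck 47 mm across, 94 to 123 mm above the underside. About 0.35 to 0.6 kg with cap.
- jar_mouth (a point): Point on the jar's axis at the top of its rubber seal ring, 126 mm above the underside (129 mm when the cap is off). Three-start lug thread on the neck: the cap rises about 2.7 mm per radian and lets go after about 57 degrees (1.0 rad); from about 60 to 90 degrees of turn it lifts straight off.
- rack_cell (a point): Centre of the floor of the empty cell of the grey two-cell bench rack, screwed to the bench: a square pocket 78 x 78 mm, open above, floor 6 mm above the bench, walls 10 mm thick and 34 mm high with lead-in bevels up to 41 mm; x and y square to the walls, z up. The other cell, 88 mm along +y, holds the low jar.
- low_jar: Bystander: low square white jar 74 x 74 x 66 mm with a flat grey lid, standing in the rack's other cell; origin at the centre of its underside.
- clear_pot: Bystander: upturned clear nursery pot with drain holes, 95 mm across at its rim below, 104 mm high; origin at the centre of its underside. It and the tall jar may stand in either place.
- feed_bottle: Bystander: round white bottle 56 mm across, 150 mm high; origin at the centre of its underside.
- trowel: Bystander: hand trowel lying flat, 300 mm long along its x axis, wooden handle to -x; origin on the bench, 130 mm from the handle's end.
- probe: Bystander: soil moisture probe lying flat, grey case 65 x 48 x 24 mm at its -x end, two 150 mm steel rods along +x; origin on the bench where the rods meet the case.
- seed_pot: Bystander: black square seedling pot 70 x 70 mm, 75 mm high, with a sprout to about 105 mm; origin at the centre of its underside.
Things that resemble listed ones, but are neither listed nor needed, are in the scene too. What is shaped like the part that bears jar_center but red is not meant.

How it is judged:
On the way, in this order (a step that is already met when the one before it is completed fails the run):
1. the jar stands fully home in the empty cell with its cap still screwed on (z of jar_center in the frame of rack_cell below 0.046 m and horizontal distance between jar_center and rack_cell below 0.006 m and angle between jar_center's own z axis and vertical below 0.05 rad and z of cap_center in the frame of jar_center below 0.0765 m), for 0.3 s.
2. the cap is off the thread, held by the gripper, with the jar still home in the cell (z of cap_center in the frame of jar_center above 0.086 m and horizontal distance between cap_center and jar_center below 0.02 m and contact force between the fingers and cap above 1 N and z of jar_center in the frame of rack_cell below 0.048 m), for 0.1 s.
At the end, for the whole second after the job is handed in: Gripper holds the cap level (0.2 rad) and still, within 20 mm of the jar's axis, lower edge about 6 to 50 mm above the open mouth, not touching the jar, turned no more than about 130 degrees in all; jar upright and fully home (4 mm) in the rack cell (z of cap_center in the frame of jar_center between 0.104 and 0.15 m and horizontal distance between cap_center and jar_center below 0.02 m and angle between cap_center's own z axis and vertical below 0.2 rad and angle between the x axis of cap_center and the x axis of jar_center, either way round above 0.8 rad and contact force between the fingers and cap above 1 N and contact force between cap and jar below 0.2 N and linear speed of each of cap, jar below 0.03 m/s and z of jar_center in the frame of rack_cell below 0.046 m and horizontal distance between jar_center and rack_cell below 0.006 m and angle between jar_center's own z axis and vertical below 0.05 rad); the arm keeps its last pose, push and grip.
It fails at once if the jar is knocked over (angle between jar_center's own z axis and vertical above 0.5 rad).
It fails at once if the jar is dropped or rammed into the cell (horizontal distance between jar_center and rack_cell below 0.012 m and z of jar_center in the frame of rack_cell below 0.075 m and linear speed of jar above 0.5 m/s).
It fails at once if the jar is pulled up out of the cell with its cap already part unscrewed (angle between the x axis of cap_center and the x axis of jar_center, either way round above 0.45 rad and z of jar_center in the frame of rack_cell above 0.062 m).
It fails at once if another thing on the bench is disturbed (distance of any of low_jar, clear_pot, feed_bottle, trowel, probe, seed_pot from where it was at the start of the episode above 0.03 m).
It also fails if it takes over 51 s, if anything falls off the work surface, if the arm or the gripper's body presses on something with over 40 N, if the wrist force passes 120 N, or if a joint passes its speed limit or range.

## Robot

A 7-joint arm with a two-finger parallel gripper is mounted at the origin on the work surface. World frame = base frame: x ahead of the robot, y to its left, z up, the work surface at z = 0. Lengths are in m, angles in rad, forces in N, time in s.
With the tool pointing down it reaches from about 0.425 to 0.925 m from the base axis. Payload 6.8 kg.
Tool frame: the origin (TCP) lies at the very end of the fingers, on their centre line; the grasp point (between the pads) lies 19 mm behind it; z points along the fingers, y is the direction in which the jaws open and shut (so a half turn about z gives the same grasp; the last joint's range is limited). The gripper opens to 85 mm and grips with 20 to 120 N. Pads are 22 mm wide; open, the fingers measure 114 mm over their backs; the gripper's body (76 mm by 85 mm) begins 54 mm behind the grasp point. The pads swing forward as they close: fully open they stand 13 mm farther back than shut.
Start: joints at [1.021, 0.477, 0.022, 1.555, -0.011, 1.109, -0.083], TCP at [0.289, -0.61, 0.231] pointing down, gripper open.
Joint ranges: [-2.96, 2.96], [-0.34, 2.1], [-1.41, 1.46], [0.24, 2.44], [-1.37, 4.51], [0.17, 1.92], [-2.96, 2.96]. Speed limits (rad/s): [2.39, 2.39, 3.14, 3.14, 3.14, 3.14, 3.14].

## Interface

Orientations are given as a rotation vector (axis times angle).
In Python, from bench import monitor, viewer, job gives the robot as it stands. The module is installed in compiled form; this text tells all that it offers.
- The arm moves only by the tool drive_tool, never from a script. Its argument "commands" is a list of rows, each an object with "linear": the shift along the tool's x, y, z in m, a list of three; "dr": the turn, a rotation vector about the tool's x, y, z in degrees, a list of three; "jaw": the closure, from 0 (fully open) to 1 (shut). A call has 1 to 8 rows; each row shifts and turns the pose as measured when the row begins, along the tool's axes as they then stand; what a row does not reach is not made up. A row lasts 1/8 s, in which the tool goes at most 62.5 mm and 10.7 degrees, less where a joint would pass 70% of its speed; a pose out of reach is approached as far as the arm can. A call is refused whole if a number of a shift passes 0.0625 or a number of a turn 10.7, either way. A call with a gripper value outside its range is refused whole. The fingers move at their own pace and stop on an object; "force" is the grip in N (left out, the last holds). Time passes only in rows, so rows that do not move let the fingers close. It gives the time, the measured TCP pose, the force and the opening at its end, in the units of the state.
- monitor.get_obs(): the state, without advancing time (a new reading comes with each control period).
- viewer.grab_frame(name): name is "scene" or "top" or "wrist"; returns the picture (384x512x3 uint8, red, green, blue); there is no depth.
- viewer.calibration(name): a dict with "K" (3x3 intrinsics, pixels), "R" (3x3) and "t" (3): a world point X has camera coordinates R X + t. Camera axes: x right, y down, z forward; pixel columns grow to the right and rows downward; lengths in m; the calibration is good to about 2 mm. A picture is of the moment at which its call begins: read the wrist's pose just before it. calibration takes no time and is no camera call; for the wrist camera it gives the pose at the moment of the call.
- job.hand_in(): hands the job in, once; it reports no verdict.
The state is a dict: "clock": time; "joints": joint angles; "qvel": joint speeds; "tau": joint torques, N m; "tcp_pos": TCP position; "orientation": TCP orientation; "contact_force": force on the tool from outside, world axes, zero at the start; "moment": the same for the moment, N m; "grip_width": finger opening in m.
Only numpy, scipy, OpenCV 4.12 (cv2) and the standard library are available. Lean on these libraries where they do the work, as an engineer would, in place of code of your own. Each camera call takes 0.05 s, during which the arm holds its last target.

## Working session

There is one attempt and no reset: what is moved stays moved. The work goes in short steps, Python scripts to look and compute and a tool call to move; the robot and the scene stay as the last step left them, time stands still between calls to the robot, and variables do not carry over. Pictures are saved under pics/ and viewed, and the job is handed in when it is done.

Besides the shell and the picture viewer there is one more tool, called after "Call:" by a JSON object that holds its "api" and its "payload", one argument or row to a line. drive_tool: Moves the arm, as the interface text tells. Its arguments: {"type":"object","properties":{"commands":{"type":"array"},"force":{"type":"number"}},"required":["commands"]}

```bash
mkdir -p pics
python3 - <<'E'
from bench import monitor, viewer
import cv2, numpy as np
o=monitor.get_obs()
for k in o: print(k,np.round(o[k],4))
for n in ("scene","top"):
    c=viewer.calibration(n); print(n,np.round(c["K"],1).tolist(),np.round(c["R"],4).tolist(),np.round(c["t"],4).tolist())
    im=viewer.grab_frame(n); cv2.imwrite(f"pics/{n}0.png",im[:,:,::-1])
E
```

```text
clock 0.0
joints [ 1.0209  0.4778  0.0223  1.5565 -0.0115  1.1093 -0.0831]
qvel [-0.0015 -0.0004  0.0014  0.0004 -0.0024 -0.0011 -0.0015]
tau [ 9.00000e-04 -5.96455e+01  1.60830e+00 -2.81198e+01  1.25000e-02
  9.30000e-03 -0.00000e+00]
tcp_pos [ 0.2883 -0.6096  0.2303]
orientation [-3.0635e+00 -6.8800e-01  8.0000e-04]
contact_force [ 0.0847 -0.0961 -0.2564]
moment [-0.0178  0.0068  0.0955]
grip_width 0.0853
scene [[347.7, 0.0, 257.3], [0.0, 347.7, 192.4], [0.0, 0.0, 1.0]] [[-0.1306, 0.9914, -0.0038], [0.8247, 0.1065, -0.5554], [-0.5503, -0.0756, -0.8315]] [0.0429, -0.3855, 1.4147]
top [[383.8, 0.0, 255.5], [0.0, 383.8, 191.0], [0.0, 0.0, 1.0]] [[-0.008, -1.0, 0.0036], [-0.9854, 0.0072, -0.17], [0.1699, -0.0049, -0.9854]] [0.0364, 0.5372, 0.9264]
```

View pics/scene0.png

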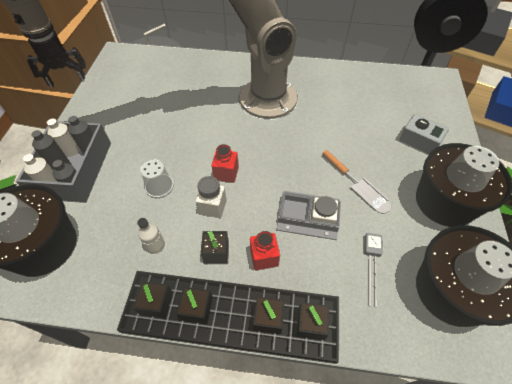

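View pics/top0.png

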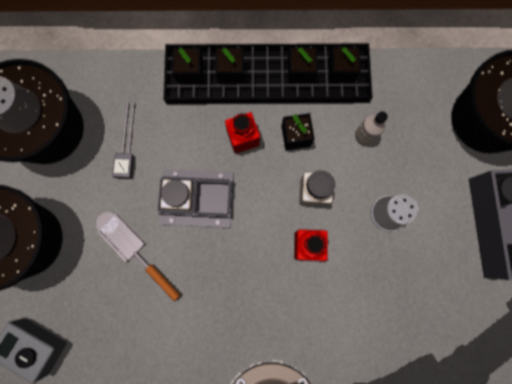

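```bash
cat > h.py <<'E'
import numpy as np, cv2
from bench import monitor, viewer
def ray(c,uv,z):
    K,R,t=(np.array(c[k],float) for k in("K","R","t")); C=-R.T@t
    d=R.T@np.linalg.solve(K,[uv[0],uv[1],1.]); return C+d*(z-C[2])/d[2]
def proj(c,X):
    K,R,t=(np.array(c[k],float) for k in("K","R","t")); p=K@(R@np.array(X,float)+t); return p[:2]/p[2]
E
python3 - <<'E'
from h import *
a=cv2.imread("pics/top0.png"); b=cv2.imread("pics/scene0.png")
cr=[a[160:230,280:360],a[160:235,150:245],b[165:225,180:240],b[185:240,270:350]]
out=np.vstack([np.hstack([cv2.resize(x,(400,300),interpolation=cv2.INTER_CUBIC) for x in cr[:2]]),np.hstack([cv2.resize(x,(400,300),interpolation=cv2.INTER_CUBIC) for x in cr[2:]])])
cv2.imwrite("pics/crop0.png",out)
E
```

```text
(no output)
```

View pics/crop0.png

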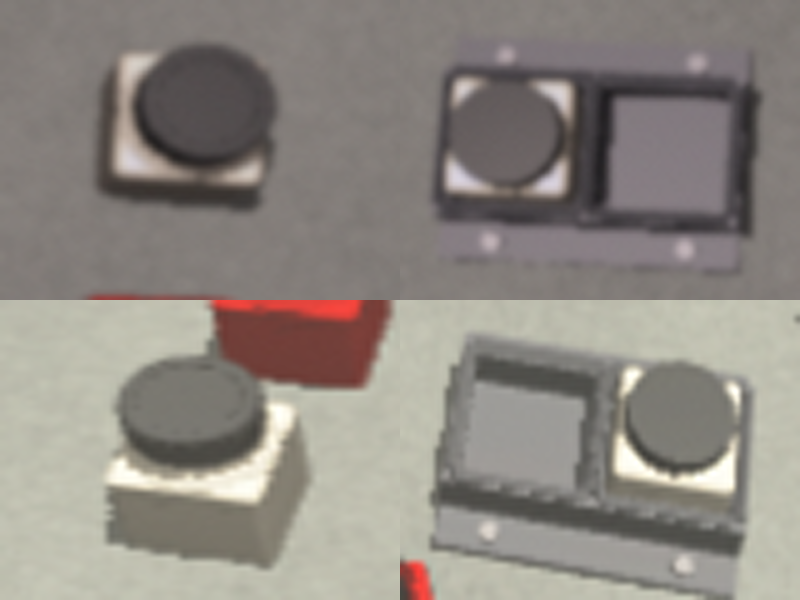

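Run:
```python
from h import *
t=viewer.calibration("top"); s=viewer.calibration("scene")
print("cap",ray(t,(321,182.9),.13),ray(s,(208.3,184.4),.13))
# cell inner floor corners (top crop) scale 400/95, 300/75
f=lambda x,y:(x*95/400+150,y*75/300+160)
for p in [(612,92),(733,96),(728,214),(608,208)]: print(ray(t,f(p[0]-400,p[1]),.006))
# screws
for p in [(507,55),(697,62),(490,242),(685,249)]: print("scr",ray(t,f(p[0]-400,p[1]),.006))
# low jar lid
print("lid",ray(t,f(105,133),.066))
for n,p in dict(red=(312,243),pot=(402,208),seed=(298,125),red2=(242,122)).items(): print(n,ray(t,p,.1))
c=viewer.calibration("wrist");print(c["K"].tolist());o=monitor.get_obs()
from scipy.spatial.transform import Rotation as Ro
R=Ro.from_rotvec(o["orientation"]).as_matrix();print(R.round(4));
print("cam in tool",R.T@(-c["R"].T@c["t"]-o["tcp_pos"]),(R.T@c["R"].T).round(3))
im=viewer.grab_frame("wrist");cv2.imwrite("pics/w0.png",im[:,:,::-1])
```

```text
cap [ 0.54094515 -0.11951277  0.13      ] [ 0.54173166 -0.1161285   0.13      ]
[0.56693417 0.17783684 0.006     ]
[0.56368539 0.1017798  0.006     ]
[0.48527244 0.10458944 0.006     ]
[0.48977327 0.17905006 0.006     ]
scr [0.59245407 0.24448185 0.006     ]
scr [0.58683784 0.12457176 0.006     ]
scr [0.46808416 0.25156435 0.006     ]
scr [0.46260499 0.13105174 0.006     ]
lid [0.52983874 0.23183178 0.066     ]
red [ 0.40387752 -0.0985472   0.1       ]
pot [ 0.48462396 -0.3151667   0.1       ]
seed [ 0.69243806 -0.07354921  0.1       ]
red2 [0.70110108 0.06442148 0.1       ]
[[305.20138636725915, 0.0, 256.23689554724007], [0.0, 305.20138636725915, 194.97226472739106], [0.0, 0.0, 1.0]]
[[ 9.040e-01  4.275e-01 -8.000e-04]
 [ 4.275e-01 -9.040e-01  1.400e-03]
 [-1.000e-04 -1.600e-03 -1.000e+00]]
cam in tool [ 0.07066887 -0.00071351 -0.14307666] [[-0.    -0.962 -0.274]
 [ 1.    -0.    -0.001]
 [ 0.    -0.274  0.962]]
```

View pics/w0.png

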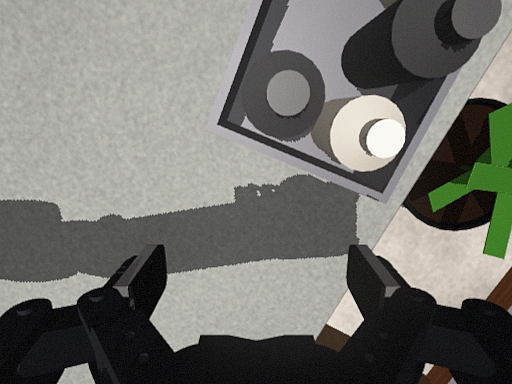

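Call:
{"api": "drive_tool", "payload": {
  "commands": [
    {"linear": [0.039, -0.0355, -0.004], "dr": [0, 0, 8.4], "jaw": 0},
    {"linear": [0.034, -0.041, -0.004], "dr": [0, 0, 8.4], "jaw": 0},
    {"linear": [0.0275, -0.0455, -0.004], "dr": [0, 0, 8.4], "jaw": 0},
    {"linear": [0.0205, -0.049, -0.004], "dr": [0, 0, 0], "jaw": 0},
    {"linear": [0.0205, -0.049, -0.004], "dr": [0, 0, 0], "jaw": 0},
    {"linear": [0.0205, -0.049, -0.004], "dr": [0, 0, 0], "jaw": 0},
    {"linear": [0.0205, -0.049, -0.004], "dr": [0, 0, 0], "jaw": 0},
    {"linear": [0.0205, -0.049, -0.004], "dr": [0, 0, 0], "jaw": 0}
  ],
  "force": 80
}}

```text
clock: 1.15
tcp_pos: [0.4577, -0.2113, 0.261]
orientation: [-3.14, 0.034, 0.006]
contact_force: [0.1, 0.4, 0.4]
grip_width: 0.0854
```

Call:
{"api": "drive_tool", "payload": {
  "commands": [
    {"linear": [0.016, -0.045, 0], "dr": [0, 0, 0], "jaw": 0},
    {"linear": [0.016, -0.042, 0], "dr": [0, 0, 0], "jaw": 0},
    {"linear": [0, 0, 0], "dr": [0, 0, 0], "jaw": 0}
  ]
}}

```text
clock: 1.52
tcp_pos: [0.4936, -0.117, 0.2613]
orientation: [-3.139, 0.021, 0.004]
contact_force: [0.5, -1.2, 0.1]
grip_width: 0.0854
```

Run:
```python
from h import *
import pickle
o=monitor.get_obs();c=viewer.calibration("wrist");print(o["tcp_pos"],o["orientation"],o["joints"].round(3) if hasattr(o["joints"],'round') else o["joints"])
im=viewer.grab_frame("wrist");cv2.imwrite("pics/w1.png",im[:,:,::-1]);pickle.dump((o,c),open("w1.pkl","wb"))
```

```text
[ 0.49364037 -0.11704426  0.26131782] [-3.13860651  0.02072287  0.00388574] [ 0.262  0.181 -0.171  1.903  0.032  1.063 -1.506]
```

View pics/w1.png

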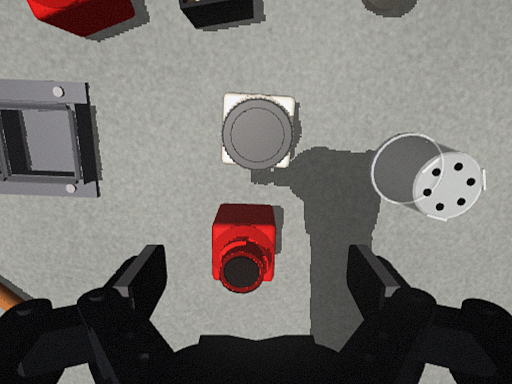

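Run:
```python
from h import *
import pickle
o,c=pickle.load(open("w1.pkl","rb"))
im=cv2.imread("pics/w1.png")
hsv=cv2.cvtColor(im,cv2.COLOR_BGR2HSV)
x0,y0=205,80; sub=im[80:185,205:315]; g=sub.max(2)
w=(sub.min(2)>185).astype(np.uint8)
n,l,st,ce=cv2.connectedComponentsWithStats(w); 
# union of white pixels: fit min area rect
ys,xs=np.nonzero(np.isin(l,[i for i in range(1,n) if st[i,4]>15]))
r=cv2.minAreaRect(np.float32(np.c_[xs+x0,ys+y0])); print("rect",r)
bx=cv2.boxPoints(r); P=np.array([ray(c,p,.084) for p in bx]); print(P.round(4)); print("ctr",P.mean(0)); e=P-np.roll(P,1,0); print(np.linalg.norm(e,axis=1),np.degrees(np.arctan2(e[:,1],e[:,0])))
d=((g<125)&(g>0)).astype(np.uint8); cn,_=cv2.findContours(d,cv2.RETR_EXTERNAL,cv2.CHAIN_APPROX_NONE)
k=max(cn,key=cv2.contourArea); print(cv2.contourArea(k),cv2.boundingRect(k)); 
print(g[50,5:110:3],sub[50,55])
cv2.imwrite("pics/c1.png",cv2.resize(np.hstack([sub,cv2.merge([w*255]*3),cv2.merge([d*255]*3)]),None,fx=2.4,fy=4,interpolation=cv2.INTER_NEAREST))
```

```text
rect ((256.5279235839844, 129.60914611816406), (69.53712463378906, 69.67961883544922), 4.085616588592529)
[[ 0.5089 -0.0764  0.084 ]
 [ 0.5787 -0.0846  0.084 ]
 [ 0.573  -0.1538  0.084 ]
 [ 0.5027 -0.1499  0.084 ]]
ctr [ 0.5408196  -0.11619229  0.084     ]
[0.07379621 0.07023639 0.06936629 0.07047768] [ 85.12581104  -6.73291502 -94.6715067  176.87576727]
5613.0 (16, 18, 94, 87)
[185 168 169 165  83 145 142  90 144 138 138 135 138 137 142 137 137 137
 133 131 139 129 128 128 126 126 124  88  84  89  76 179 175 169 172] [134 132 137]
```

View pics/c1.png

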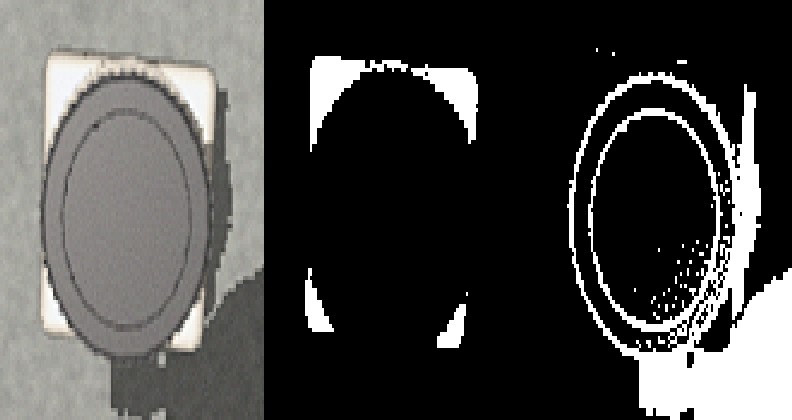

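Run:
```python
from h import *
import pickle
o,c=pickle.load(open("w1.pkl","rb"))
im=cv2.imread("pics/w1.png")
sub=im[80:185,205:315].astype(int); g=sub.max(2)
# inner ring pixels: dark thin, radius 22..31 px from (257.5,134.4)
yy,xx=np.mgrid[80:185,205:315]; r=np.hypot(xx-257.5,yy-134.4)
m=(r>22)&(r<30)&(cv2.morphologyEx(g.astype(np.uint8),cv2.MORPH_BLACKHAT,np.ones((5,5)))>18)
e=cv2.fitEllipse(np.float32(np.c_[xx[m],yy[m]])); print(m.sum(),e,ray(c,e[0],.13))
P=np.array([ray(c,p,.082) for p in [(224.2,93),(295,97.5),(289.6,167.5),(222.5,163)]]); print(P.round(4),P.mean(0)); d=P-np.roll(P,1,0); print(np.linalg.norm(d,axis=1),np.degrees(np.arctan2(d[:,1],d[:,0])))
# rack visible in this view
for p in [(4,107),(76,104),(78,180),(6,180)]: print(ray(c,p,.006))
for p in [(58,91.5),(70,188.5)]: print('scr',ray(c,p,.006))
```

```text
275 ((256.9723815917969, 134.4671173095703), (53.13203430175781, 54.12437057495117), 1.5363104343414307) [ 0.54090252 -0.11672659  0.13      ]
[[ 0.5782 -0.0843  0.082 ]
 [ 0.5729 -0.1553  0.082 ]
 [ 0.5015 -0.1511  0.082 ]
 [ 0.5073 -0.0794  0.082 ]] [ 0.53998826 -0.1175349   0.082     ]
[0.07101114 0.07123823 0.07149322 0.07188007] [ -3.90927363 -94.24554227 176.60160956  85.37543954]
[0.56856744 0.20120125 0.006     ]
[0.57093747 0.10984533 0.006     ]
[0.47338337 0.12450807 0.006     ]
[0.47461832 0.22142031 0.006     ]
scr [0.58606078 0.12957006 0.006     ]
scr [0.46174634 0.13742741 0.006     ]
```

Call:
{"api": "drive_tool", "payload": {
  "commands": [
    {"linear": [0.024, 0, 0], "dr": [0, 0, 0], "jaw": 0},
    {"linear": [0.0235, 0, 0.02], "dr": [0, 0, 0], "jaw": 0},
    {"linear": [0, 0, 0.035], "dr": [0, 0, 0], "jaw": 0},
    {"linear": [0, 0, 0.03], "dr": [0, 0, 0], "jaw": 0},
    {"linear": [0, 0, 0], "dr": [0, 0, 0], "jaw": 0}
  ]
}}

```text
clock: 2.2
tcp_pos: [0.539, -0.1287, 0.1737]
orientation: [3.139, -0.042, -0.007]
contact_force: [0.4, 0.5, 1.1]
grip_width: 0.0852
```

Call:
{"api": "drive_tool", "payload": {
  "commands": [
    {"linear": [0.002, -0.0115, 0], "dr": [0, 0, 0], "jaw": 0},
    {"linear": [0, 0, 0], "dr": [0, 0, 0], "jaw": 0}
  ]
}}

```text
clock: 2.45
tcp_pos: [0.5422, -0.1178, 0.1758]
orientation: [3.139, -0.045, -0.003]
contact_force: [-0.6, -0.4, 0.5]
grip_width: 0.0853
```

Run:
```python
from h import *
import pickle
from scipy.spatial.transform import Rotation as Ro
o=monitor.get_obs();c=viewer.calibration("wrist");print(o["tcp_pos"],o["qvel"].round(3) if hasattr(o["qvel"],"round") else o["qvel"]);R=Ro.from_rotvec(o["orientation"]).as_matrix();print(R.round(4))
im=viewer.grab_frame("wrist");cv2.imwrite("pics/w2.png",im[:,:,::-1]);pickle.dump((o,c),open("w2.pkl","wb"))
print(monitor.get_obs()["tcp_pos"])
```

```text
[ 0.54224021 -0.11783541  0.17579999] [ 0.018 -0.011  0.025 -0.01   0.008  0.007  0.007]
[[ 0.9996 -0.0287 -0.0019]
 [-0.0287 -0.9996 -0.0027]
 [-0.0018  0.0027 -1.    ]]
[ 0.54230067 -0.11870406  0.175966  ]
```

View pics/w2.png

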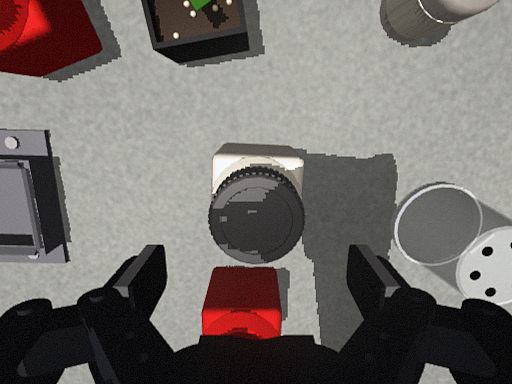

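Call:
{"api": "drive_tool", "payload": {
  "commands": [
    {"linear": [-0.0015, -0.0015, 0.03], "dr": [0, 0, 0], "jaw": 0},
    {"linear": [0, 0, 0.02], "dr": [0, 0, 0], "jaw": 0},
    {"linear": [0, 0, 0.015], "dr": [0, 0, 0], "jaw": 0},
    {"linear": [0, 0, 0], "dr": [0, 0, 0], "jaw": 0}
  ]
}}

```text
clock: 3.0
tcp_pos: [0.5438, -0.1182, 0.1135]
orientation: [3.136, -0.046, 0.01]
contact_force: [-0.2, -0.1, 0.0]
grip_width: 0.0854
```

Call:
{"api": "drive_tool", "payload": {
  "commands": [
    {"linear": [-0.003, -0.001, 0.015], "dr": [0, -0.3, 0], "jaw": 0},
    {"linear": [0, 0, 0.008], "dr": [0, 0, 0], "jaw": 0},
    {"linear": [0, 0, 0], "dr": [0, 0, 0], "jaw": 0}
  ]
}}

```text
clock: 3.38
tcp_pos: [0.5418, -0.1174, 0.0903]
orientation: [3.136, -0.047, 0.005]
contact_force: [0.3, 0.2, 0.1]
grip_width: 0.0853
```

Call:
{"api": "drive_tool", "payload": {
  "commands": [
    {"linear": [-0.001, 0, 0], "dr": [0, 0, 0], "jaw": 0.15},
    {"linear": [0, 0, 0], "dr": [0, 0, 0], "jaw": 0.3},
    {"linear": [0, 0, 0], "dr": [0, 0, 0], "jaw": 0.6},
    {"linear": [0, 0, 0], "dr": [0, 0, 0], "jaw": 1},
    {"linear": [0, 0, 0], "dr": [0, 0, 0], "jaw": 1},
    {"linear": [0, 0, 0], "dr": [0, 0, 0], "jaw": 1}
  ],
  "force": 80
}}

```text
clock: 4.12
tcp_pos: [0.5409, -0.1177, 0.0911]
orientation: [3.135, -0.047, 0.006]
contact_force: [-2.0, -1.1, -0.8]
grip_width: 0.0634
```

Run:
```python
from h import *
o=monitor.get_obs();print(o)
im=viewer.grab_frame("wrist");cv2.imwrite("pics/w3.png",im[:,:,::-1])
```

```text
{'clock': 4.125, 'joints': array([ 0.21686348,  0.45885369, -0.14906548,  1.96138907,  0.10771599,
        0.7244282 , -1.59852771]), 'qvel': array([-0.00014461, -0.00061199,  0.00264006, -0.00071103, -0.00082938,
        0.00106884, -0.00037715]), 'tau': array([-1.22135379e-01, -5.18215656e+01, -7.55394883e-01, -2.12683189e+01,
        5.95398364e-02, -9.25882068e-02, -2.31040944e-02]), 'tcp_pos': array([ 0.5408681 , -0.11772813,  0.09108081]), 'orientation': array([ 3.13547581, -0.04741278,  0.00599972]), 'contact_force': array([-2.03511701, -1.09841615, -0.75830255]), 'moment': array([ 0.13097237,  0.01716869, -0.04064072]), 'grip_width': 0.06341142639002113}
```

View pics/w3.png

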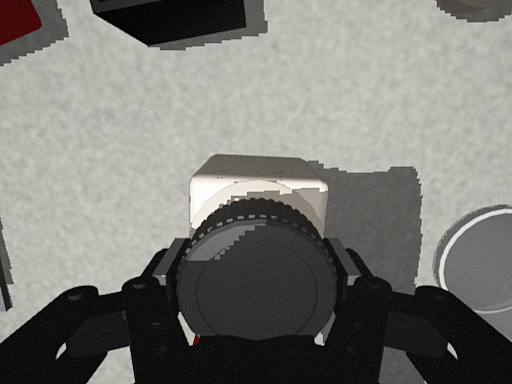

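Call:
{"api": "drive_tool", "payload": {
  "commands": [
    {"linear": [0, 0, -0.01], "dr": [0, 0, 0], "jaw": 1},
    {"linear": [0, 0, -0.02], "dr": [0, 0, 0], "jaw": 1},
    {"linear": [0, 0, -0.025], "dr": [0, 0, 0], "jaw": 1},
    {"linear": [0, 0, -0.03], "dr": [0, 0, 0], "jaw": 1},
    {"linear": [-0.01, -0.03, -0.025], "dr": [0, 0, 0], "jaw": 1},
    {"linear": [-0.02, -0.04, 0], "dr": [0, 0, 0], "jaw": 1},
    {"linear": [-0.015, -0.03, 0], "dr": [0, 0, 0], "jaw": 1},
    {"linear": [0, -0.02, 0], "dr": [0, 0, 0], "jaw": 1}
  ]
}}

```text
clock: 5.18
tcp_pos: [0.4942, 0.0057, 0.2041]
orientation: [3.135, -0.054, -0.004]
contact_force: [-0.4, 0.1, -5.1]
grip_width: 0.0637
```

Call:
{"api": "drive_tool", "payload": {
  "commands": [
    {"linear": [0, 0, 0], "dr": [0, 0, 0], "jaw": 1},
    {"linear": [0, 0, 0], "dr": [0, 0, 0], "jaw": 1}
  ]
}}

```text
clock: 5.42
tcp_pos: [0.4934, 0.0068, 0.2043]
orientation: [3.135, -0.049, -0.006]
contact_force: [0.1, 0.2, -6.2]
grip_width: 0.0634
```

Run:
```python
from h import *
import pickle
from scipy.spatial.transform import Rotation as Ro
o=monitor.get_obs();c=viewer.calibration("wrist");print(o["tcp_pos"],o["qvel"].round(3));R=Ro.from_rotvec(o["orientation"]).as_matrix();print(R.round(4),o["contact_force"],o["grip_width"])
im=viewer.grab_frame("wrist");cv2.imwrite("pics/w4.png",im[:,:,::-1]);pickle.dump((o,c),open("w4.pkl","wb"))
print(monitor.get_obs()["tcp_pos"])
```

```text
[0.49335142 0.00679991 0.20428468] [-0.006 -0.004 -0.006  0.002 -0.005  0.001  0.   ]
[[ 0.9995 -0.0311 -0.0037]
 [-0.0311 -0.9995 -0.006 ]
 [-0.0035  0.0061 -1.    ]] [ 0.09842322  0.24549075 -6.17809513] 0.0634230447392623
[0.49344776 0.00686285 0.20428283]
```

View pics/w4.png

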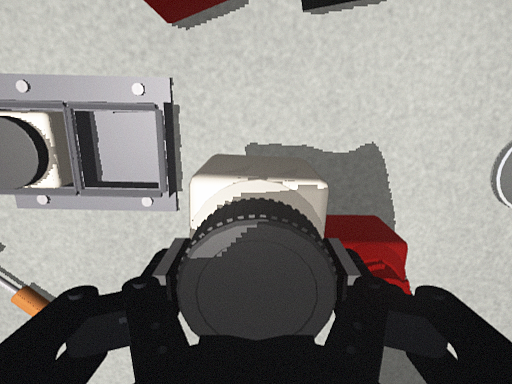

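Run:
```python
from h import *
im=cv2.imread("pics/w4.png")[70:215,0:195]
cv2.imwrite("pics/c4.png",cv2.resize(im,None,fx=4,fy=4,interpolation=cv2.INTER_CUBIC))
```

```text
(no output)
```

View pics/c4.png

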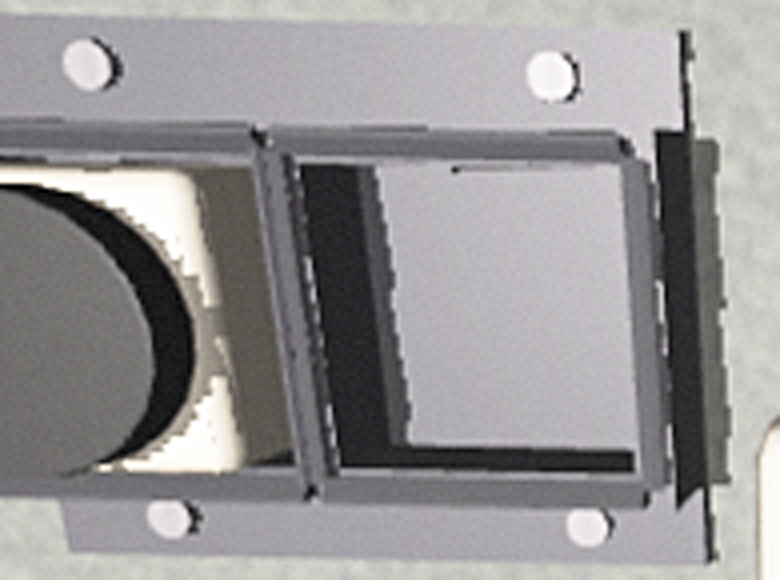

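Run:
```python
from h import *
import pickle
o,c=pickle.load(open("w4.pkl","rb"))
def rep(n,pts,z):
    P=np.array([ray(c,(x/4-.375,y/4+70-.375),z) for x,y in pts]); d=np.roll(P,-1,0)-P
    print(n,P[:,:2].round(4).tolist(),"ctr",P.mean(0).round(4),"len",np.linalg.norm(d,axis=1).round(4),"ang",np.degrees(np.arctan2(d[:,1],d[:,0])).round(1))
rep("in34",[(300,163),(622,163),(636,473),(337,473)],.034)
rep("top41",[(265,137),(628,150),(650,497),(313,495)],.041)
rep("scr",[(89,64),(551,75),(588,526),(171,518)],.008)
rep("floorR",[(376,165),(622,163),(634,452),(408,446)],.006)
```

```text
in34 [[0.5662, 0.1839], [0.5637, 0.1047], [0.4848, 0.1107], [0.4874, 0.1896]] ctr [0.5255 0.1472 0.034 ] len [0.0792 0.0792 0.0789 0.0791] ang [-91.8 175.6  88.1  -4.2]
top41 [[0.5724, 0.1871], [0.5667, 0.1007], [0.48, 0.1055], [0.4834, 0.1928]] ctr [0.5256 0.1465 0.041 ] len [0.0866 0.0868 0.0874 0.0892] ang [-93.8 176.8  87.7  -3.7]
scr [[0.5929, 0.2486], [0.5864, 0.1286], [0.4628, 0.1352], [0.4692, 0.2552]] ctr [0.5278 0.1919 0.008 ] len [0.1201 0.1238 0.1202 0.1239] ang [-93.1 177.   86.9  -3.1]
floorR [[0.5652, 0.1795], [0.5637, 0.1135], [0.4839, 0.1199], [0.4878, 0.1842]] ctr [0.5251 0.1493 0.006 ] len [0.066  0.08   0.0645 0.0776] ang [-91.4 175.4  86.5  -3.5]
```

Run:
```python
from h import *
a=cv2.imread("pics/w3.png")[145:245,175:340]; b=cv2.imread("pics/w4.png")[145:245,175:340]
cv2.imwrite("pics/c5.png",cv2.resize(np.vstack([a,b]),None,fx=4,fy=3,interpolation=cv2.INTER_CUBIC))
```

```text
(no output)
```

View pics/c5.png

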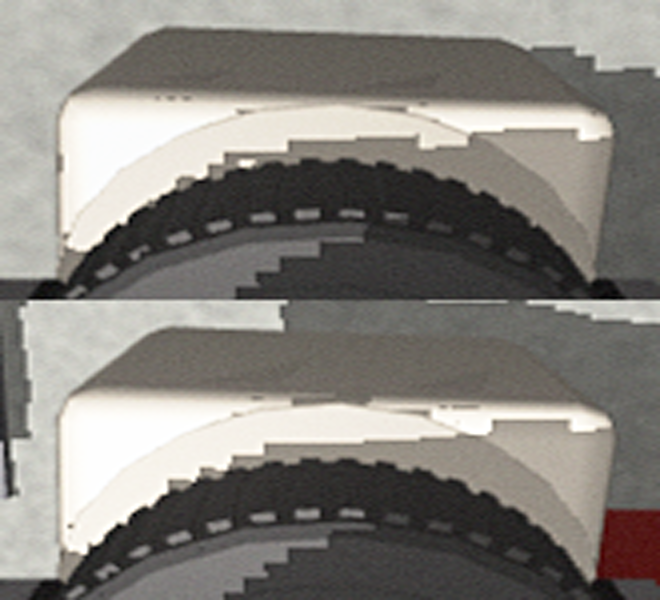

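Run:
```python
from h import *
import pickle
from scipy.spatial.transform import Rotation as Ro
o,c=pickle.load(open("w4.pkl","rb")); R=Ro.from_rotvec(o["orientation"]).as_matrix()
for n,p,h in [("L",(190,188),.08),("R",(328,188),.08),("backL",(197.5,177.2),.084),("back",(257.5,177.4),.084),("backR",(317.5,180.5),.084)]:
    X=ray(c,p,o["tcp_pos"][2]-.0911+h); print(n,R.T@(X-o["tcp_pos"]))
```

```text
L [ 0.03008917 -0.03564203  0.01077812]
R [0.02995533 0.03635607 0.01121741]
backL [ 0.0367373  -0.03063671  0.00678534]
back [ 0.03658423 -0.00048736  0.00696964]
backR [0.03493045 0.02982079 0.00716013]
```

Call:
{"api": "drive_tool", "payload": {
  "commands": [
    {"linear": [0.007, -0.035, 0], "dr": [0, 0, -0.9], "jaw": 1},
    {"linear": [0.008, -0.04, 0], "dr": [0, 0, 0], "jaw": 1},
    {"linear": [0.007, -0.035, 0.01], "dr": [0, 0, 0], "jaw": 1},
    {"linear": [0.004, -0.02, 0.01], "dr": [0, 0, 0], "jaw": 1},
    {"linear": [0, 0, 0.015], "dr": [0, 0, 0], "jaw": 1},
    {"linear": [0, 0, 0.015], "dr": [0, 0, 0], "jaw": 1},
    {"linear": [0, 0, 0], "dr": [0, 0, 0], "jaw": 1}
  ]
}}

```text
clock: 6.35
tcp_pos: [0.5245, 0.129, 0.1498]
orientation: [3.131, -0.048, -0.009]
contact_force: [-0.4, -0.7, -4.9]
grip_width: 0.0633
```

```bash
cat > st.py <<'E'
from h import *
from scipy.spatial.transform import Rotation as Ro
o=monitor.get_obs();R=Ro.from_rotvec(o["orientation"]).as_matrix()
print(o["clock"],o["tcp_pos"].round(4),"yaw",np.degrees(np.arctan2(R[1,0],R[0,0])).round(2),"tz",R[:,2].round(4),"F",o["contact_force"].round(1),"M",o["moment"].round(2),"g",round(o["grip_width"],4),"j",o["joints"].round(2))
d=R.T@(np.array([.5255,.1475,o["tcp_pos"][2]])-o["tcp_pos"]);print("to cell tool",d.round(4))
E
python3 st.py
```

```text
6.35 [0.5245 0.129  0.1498] yaw -1.75 tz [-0.0058 -0.0101 -0.9999] F [-0.4 -0.7 -4.9] M [-0.01 -0.03 -0.01] g 0.0633 j [-0.13  0.37 -0.28  1.94  0.14  0.86 -2.09]
to cell tool [ 0.0005 -0.0185 -0.0002]
```

Call:
{"api": "drive_tool", "payload": {
  "commands": [
    {"linear": [0.0005, -0.0185, 0], "dr": [0.25, 0.55, -0.9], "jaw": 1},
    {"linear": [0, 0, 0], "dr": [0, 0, 0], "jaw": 1},
    {"linear": [0, 0, 0], "dr": [0, 0, 0], "jaw": 1}
  ]
}}

```text
clock: 6.72
tcp_pos: [0.5263, 0.1471, 0.1505]
orientation: [3.136, -0.025, 0.009]
contact_force: [0.0, -0.1, -5.8]
grip_width: 0.0639
```

```bash
python3 st.py
```

```text
6.725 [0.5263 0.1471 0.1505] yaw -0.93 tz [ 0.0058 -0.0059 -1.    ] F [ 0.  -0.1 -5.8] M [ 0.   -0.04  0.01] g 0.0639 j [-0.16  0.38 -0.29  1.93  0.15  0.85 -2.11]
to cell tool [-0.0008 -0.0004 -0.    ]
```

Call:
{"api": "drive_tool", "payload": {
  "commands": [
    {"linear": [-0.0008, -0.0004, 0.008], "dr": [0, 0, 0], "jaw": 1},
    {"linear": [0, 0, 0.006], "dr": [0, 0, 0], "jaw": 1},
    {"linear": [0, 0, 0], "dr": [0, 0, 0], "jaw": 1}
  ]
}}

```text
clock: 7.1
tcp_pos: [0.5256, 0.1469, 0.1358]
orientation: [3.135, -0.026, 0.01]
contact_force: [-0.7, -0.3, -6.1]
grip_width: 0.0634
```

```bash
python3 st.py
python3 - <<'E'
from h import *
cv2.imwrite("pics/w6.png",viewer.grab_frame("wrist")[:,:,::-1])
s=viewer.grab_frame("scene")[160:250,250:360,::-1];cv2.imwrite("pics/s6.png",cv2.resize(s,None,fx=5,fy=5,interpolation=cv2.INTER_CUBIC))
E
```

```text
7.1 [0.5256 0.1469 0.1358] yaw -0.97 tz [ 0.0062 -0.0062 -1.    ] F [-0.7 -0.3 -6.1] M [-0.01 -0.01  0.01] g 0.0634 j [-0.16  0.39 -0.28  1.94  0.16  0.82 -2.12]
to cell tool [-0.0001 -0.0005 -0.    ]
```

View pics/w6.png

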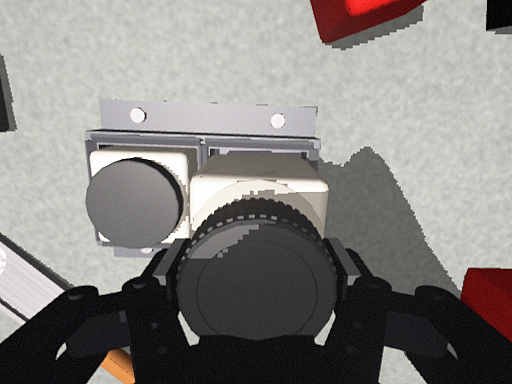

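View pics/s6.png

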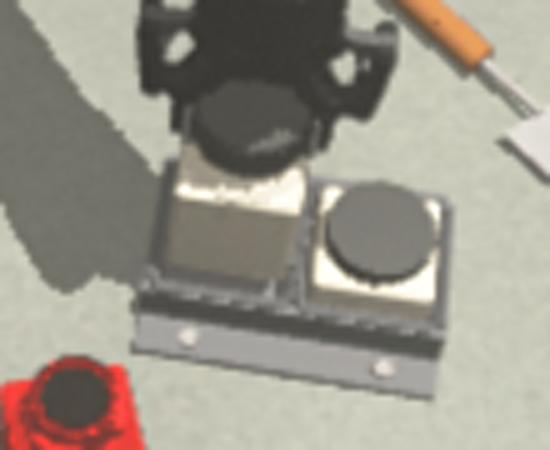

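Call:
{"api": "drive_tool", "payload": {
  "commands": [
    {"linear": [0, -0.0005, 0.006], "dr": [0, 0, 0], "jaw": 1},
    {"linear": [0, 0, 0.006], "dr": [0, 0, 0], "jaw": 1},
    {"linear": [0, 0, 0.006], "dr": [0, 0, 0], "jaw": 1},
    {"linear": [0, 0, 0], "dr": [0, 0, 0], "jaw": 1}
  ]
}}

```text
clock: 7.7
tcp_pos: [0.5262, 0.1475, 0.117]
orientation: [3.136, -0.027, 0.011]
contact_force: [-0.0, -1.1, -6.0]
grip_width: 0.0641
```

```bash
python3 st.py
```

```text
7.7 [0.5262 0.1475 0.117 ] yaw -0.97 tz [ 0.0071 -0.0059 -1.    ] F [-0.  -1.1 -6. ] M [ 0.03  0.05 -0.03] g 0.0641 j [-0.17  0.42 -0.28  1.96  0.17  0.78 -2.13]
to cell tool [-0.0007 -0.     -0.    ]
```

Call:
{"api": "drive_tool", "payload": {
  "commands": [
    {"linear": [-0.0005, 0, 0.006], "dr": [0, -0.1, 0], "jaw": 1},
    {"linear": [0, 0, 0.006], "dr": [0, 0, 0], "jaw": 1},
    {"linear": [0, 0, 0.004], "dr": [0, 0, 0], "jaw": 1},
    {"linear": [0, 0, 0], "dr": [0, 0, 0], "jaw": 1}
  ]
}}

```text
clock: 8.2
tcp_pos: [0.5259, 0.1474, 0.0998]
orientation: [3.136, -0.027, 0.008]
contact_force: [-0.4, -0.2, -5.5]
grip_width: 0.0638
```

```bash
python3 st.py
```

```text
8.2 [0.5259 0.1474 0.0998] yaw -0.97 tz [ 0.0052 -0.0059 -1.    ] F [-0.4 -0.2 -5.5] M [-0.    0.05 -0.03] g 0.0638 j [-0.17  0.45 -0.27  1.97  0.18  0.75 -2.14]
to cell tool [-0.0004 -0.0001 -0.    ]
```

Call:
{"api": "drive_tool", "payload": {
  "commands": [
    {"linear": [0, 0, 0.002], "dr": [0, 0, 0], "jaw": 1},
    {"linear": [0, 0, 0.002], "dr": [0, 0, 0], "jaw": 1},
    {"linear": [0, 0, 0], "dr": [0, 0, 0], "jaw": 1}
  ]
}}

```text
clock: 8.57
tcp_pos: [0.5268, 0.1474, 0.0974]
orientation: [3.136, -0.027, 0.011]
contact_force: [0.0, -0.3, -4.9]
grip_width: 0.0637
```

```bash
python3 st.py
```

```text
8.575 [0.5268 0.1474 0.0974] yaw -0.99 tz [ 0.0071 -0.0059 -1.    ] F [ 0.  -0.3 -4.9] M [ 0.   -0.03 -0.03] g 0.0637 j [-0.17  0.45 -0.27  1.97  0.19  0.74 -2.15]
to cell tool [-0.0013 -0.0001 -0.    ]
```

Call:
{"api": "drive_tool", "payload": {
  "commands": [
    {"linear": [-0.001, 0, 0.002], "dr": [0, -0.1, 0], "jaw": 1},
    {"linear": [0, 0, 0.002], "dr": [0, 0, 0], "jaw": 1},
    {"linear": [0, 0, 0.001], "dr": [0, 0, 0], "jaw": 1}
  ]
}}

```text
clock: 8.95
tcp_pos: [0.5278, 0.1471, 0.0971]
orientation: [3.135, -0.029, 0.015]
contact_force: [-5.8, -2.0, 7.1]
grip_width: 0.0638
```

```bash
python3 st.py
```

```text
8.95 [0.5278 0.1471 0.0971] yaw -1.08 tz [ 0.0095 -0.0066 -0.9999] F [-5.8 -2.   7.1] M [-0.15  1.24  0.06] g 0.0638 j [-0.18  0.45 -0.27  1.97  0.19  0.74 -2.15]
to cell tool [-0.0023 -0.0004 -0.    ]
```

Call:
{"api": "drive_tool", "payload": {
  "commands": [
    {"linear": [-0.002, 0, 0], "dr": [0, -0.4, 0], "jaw": 1},
    {"linear": [0, 0, 0.001], "dr": [0, 0, 0], "jaw": 1},
    {"linear": [0, 0, 0], "dr": [0, 0, 0], "jaw": 1}
  ]
}}

```text
clock: 9.32
tcp_pos: [0.5258, 0.1473, 0.0972]
orientation: [3.135, -0.029, 0.005]
contact_force: [-1.4, 0.0, -0.4]
grip_width: 0.0634
```

```bash
python3 st.py;  python3 - <<'E'
from h import *
cv2.imwrite("pics/w7.png",viewer.grab_frame("wrist")[:,:,::-1])
E
```

```text
9.325 [0.5258 0.1473 0.0972] yaw -1.08 tz [ 0.0029 -0.0065 -1.    ] F [-1.4  0.  -0.4] M [0.09 0.42 0.05] g 0.0634 j [-0.17  0.45 -0.27  1.97  0.18  0.75 -2.14]
to cell tool [-0.0003 -0.0002 -0.    ]
```

View pics/w7.png

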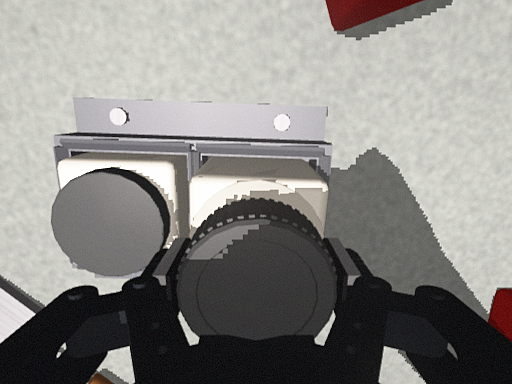

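Call:
{"api": "drive_tool", "payload": {
  "commands": [
    {"linear": [0, 0, 0], "dr": [0, 0, 0], "jaw": 1},
    {"linear": [0, 0, -0.0003], "dr": [0, 0, -8], "jaw": 1},
    {"linear": [0, 0, -0.0003], "dr": [0, 0, -8], "jaw": 1},
    {"linear": [0, 0, 0], "dr": [0, 0, 0], "jaw": 1}
  ],
  "force": 100
}}

```text
clock: 9.88
tcp_pos: [0.5267, 0.1473, 0.0978]
orientation: [3.108, 0.414, 0.005]
contact_force: [-3.3, -0.9, 3.7]
grip_width: 0.0631
```

```bash
python3 st.py
```

```text
9.875 [0.5267 0.1473 0.0978] yaw 15.16 tz [ 0.004  -0.0057 -1.    ] F [-3.3 -0.9  3.7] M [0.05 0.64 0.07] g 0.0631 j [-0.12  0.46 -0.34  1.96  0.23  0.76 -1.9 ]
to cell tool [-0.0011 -0.0005 -0.    ]
```

Call:
{"api": "drive_tool", "payload": {
  "commands": [
    {"linear": [-0.001, -0.0003, -0.0004], "dr": [0, 0, -8], "jaw": 1},
    {"linear": [0, 0, -0.0004], "dr": [0, 0, -8], "jaw": 1},
    {"linear": [0, 0, -0.0004], "dr": [0, 0, -8], "jaw": 1}
  ]
}}

```text
clock: 10.25
tcp_pos: [0.5262, 0.148, 0.0989]
orientation: [2.955, 1.05, 0.005]
contact_force: [-3.8, -0.7, 3.6]
grip_width: 0.0633
```

```bash
python3 st.py;  python3 - <<'E'
from h import *
cv2.imwrite("pics/w8.png",viewer.grab_frame("wrist")[:,:,::-1])
E
```

```text
10.25 [0.5262 0.148  0.0989] yaw 39.13 tz [ 0.0046 -0.004  -1.    ] F [-3.8 -0.7  3.6] M [-0.03  0.74 -0.43] g 0.0633 j [-0.04  0.47 -0.44  1.96  0.29  0.77 -1.54]
to cell tool [-0.0008 -0.     -0.    ]
```

View pics/w8.png

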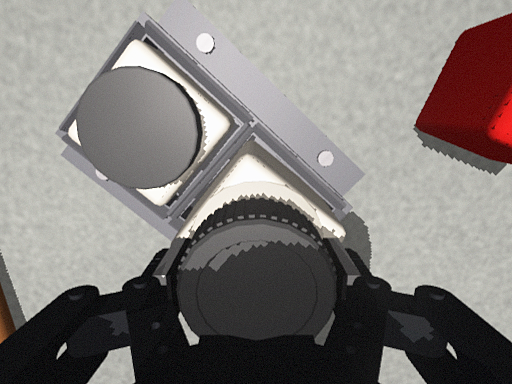

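Call:
{"api": "drive_tool", "payload": {
  "commands": [
    {"linear": [-0.0005, 0, -0.0004], "dr": [0, 0, -8], "jaw": 1},
    {"linear": [0, 0, -0.0004], "dr": [0, 0, -8], "jaw": 1},
    {"linear": [0, 0, -0.0004], "dr": [0, 0, -8], "jaw": 1}
  ]
}}

```text
clock: 10.68
tcp_pos: [0.5259, 0.1483, 0.1003]
orientation: [2.671, 1.645, 0.004]
contact_force: [-1.5, -0.3, 1.3]
grip_width: 0.0633
```

```bash
python3 st.py
```

```text
10.675 [0.5259 0.1483 0.1003] yaw 63.26 tz [ 0.0048 -0.003  -1.    ] F [-1.5 -0.3  1.3] M [-0.2   0.4  -0.03] g 0.0633 j [ 0.04  0.49 -0.54  1.95  0.35  0.79 -1.17]
to cell tool [-0.0009 -0.      0.    ]
```

Call:
{"api": "drive_tool", "payload": {
  "commands": [
    {"linear": [-0.0005, 0, -0.0003], "dr": [0, 0, -6], "jaw": 1},
    {"linear": [0, 0, -0.001], "dr": [0, 0, 0], "jaw": 1},
    {"linear": [0, 0, -0.002], "dr": [0, 0, 0], "jaw": 1}
  ]
}}

```text
clock: 11.05
tcp_pos: [0.526, 0.1476, 0.103]
orientation: [2.589, 1.77, 0.004]
contact_force: [-1.6, -0.3, -1.7]
grip_width: 0.0633
```

```bash
python3 st.py
```

```text
11.05 [0.526  0.1476 0.103 ] yaw 68.72 tz [ 0.0049 -0.0027 -1.    ] F [-1.6 -0.3 -1.7] M [-0.03  0.17  0.02] g 0.0633 j [ 0.06  0.49 -0.56  1.95  0.36  0.8  -1.08]
to cell tool [-0.0003 -0.0005 -0.    ]
```

Call:
{"api": "drive_tool", "payload": {
  "commands": [
    {"linear": [0, 0, -0.003], "dr": [0, 0, 0], "jaw": 1},
    {"linear": [0, 0, -0.004], "dr": [0, 0, 0], "jaw": 1},
    {"linear": [0, 0, -0.004], "dr": [0, 0, 0], "jaw": 1}
  ]
}}

```text
clock: 11.42
tcp_pos: [0.526, 0.1478, 0.1147]
orientation: [2.592, 1.765, 0.004]
contact_force: [-0.2, -0.4, -1.2]
grip_width: 0.0635
```

```bash
python3 st.py;  python3 - <<'E'
from h import *
cv2.imwrite("pics/w9.png",viewer.grab_frame("wrist")[:,:,::-1])
E
```

```text
11.425 [0.526  0.1478 0.1147] yaw 68.51 tz [ 0.005  -0.0028 -1.    ] F [-0.2 -0.4 -1.2] M [-0.04  0.18 -0.03] g 0.0635 j [ 0.06  0.47 -0.57  1.94  0.35  0.82 -1.07]
to cell tool [-0.0005 -0.0004 -0.    ]
```

View pics/w9.png

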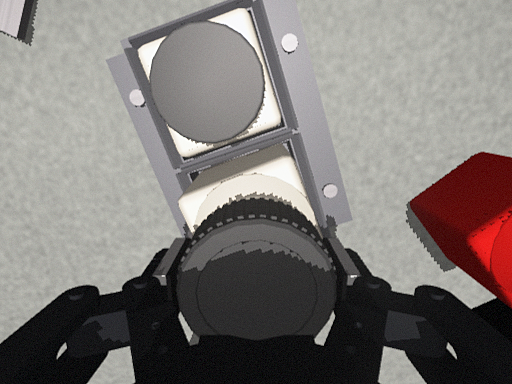

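Call:
{"api": "drive_tool", "payload": {
  "commands": [
    {"linear": [0, 0, -0.006], "dr": [0, 0, 0], "jaw": 1},
    {"linear": [0, 0, -0.008], "dr": [0, 0, 0], "jaw": 1},
    {"linear": [0, 0, -0.008], "dr": [0, 0, 0], "jaw": 1},
    {"linear": [0, 0, -0.007], "dr": [0, 0, 0], "jaw": 1},
    {"linear": [0, 0, -0.003], "dr": [0, 0, 0], "jaw": 1},
    {"linear": [0, 0, 0], "dr": [0, 0, 0], "jaw": 1},
    {"linear": [0, 0, 0], "dr": [0, 0, 0], "jaw": 1}
  ]
}}

```text
clock: 12.35
tcp_pos: [0.5272, 0.1484, 0.1506]
orientation: [2.592, 1.764, 0.01]
contact_force: [-0.1, -0.3, -0.8]
grip_width: 0.0634
```

```bash
python3 st.py;  python3 - <<'E'
from h import *
w=viewer.grab_frame("wrist")[:,:,::-1]
s=viewer.grab_frame("scene")[160:250,250:360,::-1]
s=cv2.resize(s,(440,360),interpolation=cv2.INTER_CUBIC)
cv2.imwrite("pics/s10.png",s);cv2.imwrite("pics/w10.png",w)
o=monitor.get_obs();print(o["tcp_pos"],o["qvel"].round(3))
E
```

```text
12.35 [0.5272 0.1484 0.1506] yaw 68.49 tz [ 0.0086 -0.0017 -1.    ] F [-0.1 -0.3 -0.8] M [-0.   -0.02 -0.  ] g 0.0634 j [ 0.08  0.42 -0.59  1.91  0.31  0.89 -1.04]
to cell tool [-0.0014 -0.0012 -0.    ]
[0.52714129 0.14838953 0.15051975] [ 0.     0.003 -0.001  0.001  0.001  0.001  0.001]
```

View pics/s10.png

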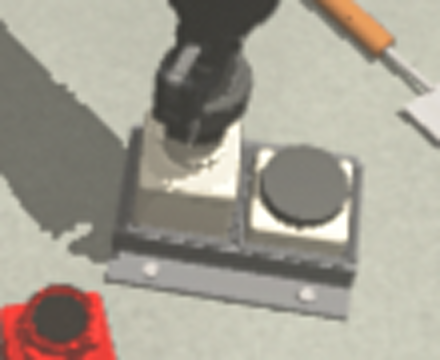

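View pics/w10.png

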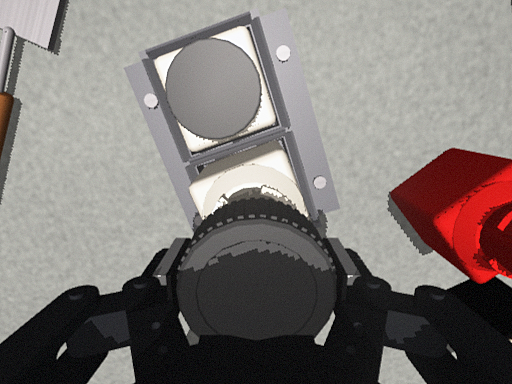

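Run:
```python
from h import *
c=viewer.calibration("wrist")
im=cv2.imread("pics/w10.png")[130:240,175:330];cv2.imwrite("pics/c10.png",cv2.resize(im,None,fx=4,fy=4,interpolation=cv2.INTER_CUBIC))
```

```text
(no output)
```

View pics/c10.png

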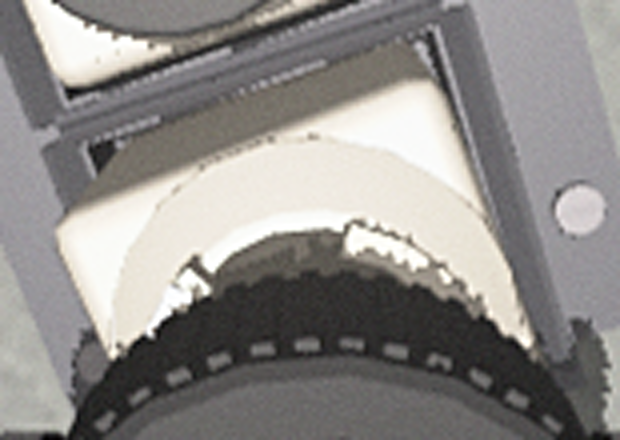

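Run:
```python
from h import *
c=viewer.calibration("wrist")
for z in (.085,.089,.095,.1):
    P=np.array([ray(c,(x/4-.375+175,y/4-.375+130),z) for x,y in [(58,226),(433,80)]]); d=P[1]-P[0]
    print(z,P.round(4).tolist(),np.linalg.norm(d),np.degrees(np.arctan2(d[1],d[0])))
ang=np.radians(-3.05);n=np.array([-np.sin(ang),np.cos(ang)]);
print("expected +y face mid",np.array([.5255,.1475])+.037*n)
```

```text
0.085 [[0.4904, 0.1823, 0.085], [0.5607, 0.1821, 0.085]] 0.07021454190895353 -0.2032523454681408
0.089 [[0.4916, 0.183, 0.089], [0.5605, 0.1827, 0.089]] 0.06886876008450837 -0.2032523454681431
0.095 [[0.4934, 0.1839, 0.095], [0.5602, 0.1836, 0.095]] 0.06685008734784065 -0.2032523454681466
0.1 [[0.4949, 0.1847, 0.1], [0.56, 0.1844, 0.1]] 0.06516786006728412 -0.20325234546815
expected +y face mid [0.52746867 0.18444759]
```

Run:
```python
from bench import job
print(job.hand_in())
```

```text
the job is handed in; nothing more can be done
None
```

I gripped the tall jar by its cap, lowered it into the empty rack cell and unscrewed the cap anticlockwise. I then lifted the cap straight up, and the job is handed in with the arm still holding it. The hand-in gives no verdict, so what follows rests on my own measurements.

- **Jar in the cell:** It reached the floor at the expected height, with the tool at 97 mm, and the floor took its weight. On first contact it pressed the +x wall with about 6 N; I eased that off before turning.
- **Unscrewing:** I stopped at about 64° of tool turn, when the resisting moment had fallen to near zero. I then added 6° as margin, about 5.5° of which was reached. The jar turned about 3° in the cell's slack, so the cap turned roughly 66° relative to it.
- **Cap at the end (12.4 s of 51 s):** It is level to about 0.01 rad and 1–3 mm off the jar's axis, with its lower edge about 26 mm above the mouth. The force reading (0.8 N) is about what the cap alone weighs, so it is not touching the jar.
- **Jar at the end:** The last wrist picture shows it in the cell with the neck open. The body edge measured 70 mm against 71 mm at the start, so it had not been lifted. That check was coarse, and it put the jar within about 2 mm of the cell centre.
- **Other things on the bench:** I saw no contact with any of them, but I did not measure their positions again at the end.

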